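Square a neck section on the document camera's stage and slide it under the camera

ROBOT

A 7-joint arm with a two-finger parallel gripper is mounted at the origin on the work surface. World frame = base frame: x ahead of the robot, y to its left, z up, the work surface at z = 0. Lengths are in m, angles in rad, forces in N, time in s.
With the tool pointing down it reaches from about 0.4 to 0.875 m from the base axis. Payload 19.3 kg.
Tool frame: the origin (TCP) lies on the centre line of the jaws, within the pads' length; the fingertips stand 8 mm ahead of it and the grasp point (between the pads) lies 11 mm behind it; z points along the fingers, y is the line along which they close (so a half turn about z gives the same grasp; the last joint's range is limited). The gripper opens to 85 mm and grips with 20 to 120 N. Pads are 22 mm wide; open, the fingers measure 114 mm over their backs; the gripper's body (76 mm by 85 mm) begins 54 mm behind the grasp point. The pads swing forward as they close: fully open they stand 13 mm farther back than shut.
Start: joints at [-1.337, 0.521, -0.036, 1.599, 0.021, 1.021, -0.113], TCP at [0.187, 0.596, 0.239] pointing down, gripper open.
Joint ranges: [-2.91, 2.91], [-0.3, 2.13], [-1.5, 1.42], [0.17, 2.43], [-1.26, 4.41], [0.16, 1.93], [-2.52, 2.52]. Speed limits (rad/s): [1.89, 1.89, 2.39, 2.39, 3.01, 3.01, 3.01].

INTERFACE

Orientations are given as [roll, pitch, yaw] about the fixed x, y, z axes, in that order (R = Rz(yaw) Ry(pitch) Rx(roll)).
In Python, from workcell import status, grab_frame, camera_params, bot, search_frame, silhouettes gives the robot as it stands.
- The arm moves only by the shell command python3 -m creep 'ROWS' [FORCE]. ROWS is JSON, a list of rows, each a list of 5 numbers: the shift along the tool's x, y, z in units of 60 mm (1.0 is 60 mm), then the turn about the tool's z in units of 8 degrees (1.0 is 8 degrees), then the opening, from 0 (shut) to 1 (fully open). In form: [[x, y, z, twist, hand], ...]. A call has 1 to 5 rows; each row is the pose to reach, as a shift and turn from the pose commanded when the call began, along the tool's axes at that moment; what a row does not reach only later rows make up. A row lasts 1/8 s, in which the tool goes at most 62.5 mm and 10.7 degrees, less where a joint would pass 70% of its speed; a pose out of reach is approached as far as the arm can. A call with a gripper value outside its range is refused whole. The fingers move at their own pace and stop on an object; FORCE is the grip in N (left out, the last holds). Time passes only in rows, so rows that repeat a pose let the fingers close. It gives the time, the measured TCP pose, the force, the opening and the grip force at its end, in the units of the state.
- status.observe(): the state, without advancing time (a new reading comes with each control period).
- grab_frame(name): name is "side" or "top"; returns the picture (400x640x3 uint8, blue, green, red); there is no depth.
- camera_params(name): a dict with "K" (3x3 intrinsics, pixels), "rvec" (rotation vector, rad) and "tvec" (3), from world to camera coordinates, as OpenCV has them. Camera axes: x right, y down, z forward; pixel columns grow to the right and rows downward; lengths in m; the calibration is good to about 2 mm. A picture is of the moment at which its call begins. camera_params takes no time and is no camera call.
- bot.job_done(): hands the job in; it is judged then, once.
Trained networks look in the newest picture that a camera, given by its name, has taken for a name from the list of things; names that differ only in an ending like _2 or _b are one class to them, and where a whole thing is asked for, a point or a joint stands for the part that bears it (a point fixed in the world has none). Each returns a list of dicts, best first, with "p" (0 to 1); they miss things now and then, are a little off and sometimes report something else, mostly with a low value. They report only what shows in the picture. A call takes as long as a camera call.
- search_frame(camera, name): "extent" ([left, top, right, bottom] as shares, 0 to 1, of the picture: columns of its width, rows of its height, round what is visible of it).
- silhouettes(camera, name): "mask" (400x640 bool, what is visible of it) and "extent" ([left, top, right, bottom] as shares, 0 to 1, of the picture: columns of its width, rows of its height, round what is visible of it).
The state is a dict: "clock": time; "qpos": joint angles; "qd": joint speeds; "joint_efforts": joint torques, N m; "position": TCP position; "tool_rot": TCP orientation; "force": force on the tool from outside, world axes, zero at the start; "moment": the same for the moment, N m; "grip_width": finger opening in m; "finger_force": force on a finger pad.
Only numpy, scipy, OpenCV 4.12 (cv2) and the standard library are available. Lean on these libraries where they do the work, as an engineer would, in place of code of your own. Each camera call takes 0.05 s, during which the arm holds its last target. There are 200 camera calls.

TASK

The resin neck section on the document camera's pulled-out stage lies askew: without picking it up, push it round on the stage and up to the metal guide bar, until the whole of its flat edge lies flush against the bar and its tab points away from it. Then slide the stage fully in under the camera, the section still flush against the bar. Leave the other things on the table alone.

Things in the scene. Friction and masses are not known exactly. Their poses are not given: they have to be found in the camera images.
- section: Loose resin disc: 110 mm across, 20 mm high, 0.27 kg, neck slice pictured on top. One edge is cut straight: the flat, 73 mm long, 41 mm from the centre. Opposite it a tab, 20 mm wide and as high as the disc, sticks out to 78 mm from the centre. A rubber foot 56 mm across holds rim and tab 2 mm off the stage. A 1 to 3 N push slides it. Origin: centre of underside; x from flat to tab, z up.
- section_flat (a point): Middle of the section's flat edge (the side of the disc opposite the tab, nearest the pictured spine), at the level of the underside of the foot. Axes as section.
- section_tab (a point): Middle of the end face of the section's grip tab, 11 mm above the stage. Axes as section.
- stage_bar (a point): Middle of the guide bar's inner face, at the stage's surface, 34 mm above the table. x points square away from the bar across the stage, which is also the way the stage slides in (away from the robot); y along the bar; z up. The bar is fixed on the stage's near edge: 180 mm long, 10 mm thick, 12 mm high. The white stage plate, 200 mm wide, reaches 200 mm ahead of this point. Moves with the stage.
- stage_pull (a point): Middle of the front face of the stage's dark finger ledge, by which the stage is pushed in: 90 mm wide, 18 mm deep, from 26 to 38 mm above the table, in front of the bar and lower than it. This point is 28 mm in front of stage_bar, 32 mm above the table. The table below the ledge is free: the camera's base begins 73 mm further in when the stage is out. Axes as stage_bar.
- stage (a joint): How far the stage is slid in, m: 0 fully out (stop, where the section is loaded), 0.170 fully in under the camera (stop). It slides with a steady friction of about 3 N and stays where it is left.
- camera: Document camera, fixed: pale base 340 x 280 x 20 mm with slide rails; on a foot at its far left corner (x 142, y 155 mm) a 24 mm column, from whose top an arm holds the camera head over x = 0, y = 0, its underside 600 mm above the table. Origin: centre of the base's underside; x is the way the stage slides in, z up.
- spare_section: Another resin section of the same shape and size lying on the table to the left; to be left alone. Origin and axes as section.
- spray: White spray bottle, 80 mm wide, 200 mm high, standing to the left; to be left alone. Origin: centre of its underside.
- laryngoscope: Steel laryngoscope lying to the right: handle 28 mm thick, 125 mm long along its -y, blade 130 mm long along its +x; to be left alone. Origin: where the two meet, on the table.
- bowl: Steel bowl, 120 mm wide, 45 mm high, standing to the right; to be left alone. Origin: centre of its underside.

How it is judged:
By the outcome, as a careful person would: the job done as asked, in the order asked, and still so for the second after the job is handed in, with the robot touching nothing.
It also fails if it takes over 64 s, if anything falls off the work surface, if the arm or the gripper's body presses on something with over 40 N, if the wrist force passes 120 N, or if a joint passes its speed limit or range.

## Working session

There is one attempt and no reset: what is moved stays moved. The work goes in short steps, Python scripts to look and compute and a shell command to move; the robot and the scene stay as the last step left them, time stands still between calls to the robot, and variables do not carry over. Pictures are saved under pics/ and viewed, at most 10 in all, crops included, and the job is handed in when it is done.

```bash
mkdir -p pics; ls
python3 - <<'E'
from workcell import *
import cv2
from workcell import status, grab_frame, camera_params
s=status.observe();print(s)
for n in("side","top"):
    cv2.imwrite(f"pics/{n}0.png",grab_frame(n));c=camera_params(n);print(n,c)
    for t in("section","stage_bar","section_tab","stage_pull","camera","spare_section"):
        print(t,[(round(d['p'],2),[round(v*k,1) for v,k in zip(d['extent'],(640,400,640,400))]) for d in search_frame(n,t)][:2])
E
```

```text
pics
{'clock': 0.0, 'qpos': array([-1.33722406,  0.52199228, -0.03635988,  1.60002945,  0.02120162,
        1.02108813, -0.11277603]), 'qd': array([ 0.00083163,  0.00214174, -0.00091861, -0.00027222,  0.00124821,
       -0.00063638,  0.00076104]), 'joint_efforts': array([ 4.62983262e-04, -9.27119994e+01,  1.98022664e+00, -3.69923401e+01,
        1.78774749e-02,  8.32038786e-03, -2.73462354e-05]), 'position': array([0.1868679 , 0.59605591, 0.23873122]), 'tool_rot': array([-3.14046240e+00,  6.65179162e-05,  2.83786382e+00]), 'force': array([0.64465897, 0.11223249, 0.37093037]), 'moment': array([ 0.01557164, -0.05438399, -0.01796078]), 'finger_force': 0.0, 'grip_width': 0.08547986745473904}
side {'K': array([[509.94587233,   0.        , 324.35762269],
       [  0.        , 509.94587233, 195.13113327],
       [  0.        ,   0.        ,   1.        ]]), 'rvec': array([ 2.14282044, -0.83701549,  0.36385798]), 'tvec': array([-0.40192512,  0.27602794,  0.9612635 ])}
section [(0.78, [309.3, 167.8, 364.4, 201.3]), (0.47, [272.6, 0.9, 438.0, 236.7])]
stage_bar [(0.75, [274.0, 157.8, 390.5, 234.4])]
section_tab [(0.86, [312.9, 164.4, 366.2, 201.9]), (0.67, [379.4, 276.2, 463.5, 359.1])]
stage_pull [(0.91, [273.7, 157.6, 390.9, 236.7])]
camera [(0.7, [271.6, 0.0, 438.7, 237.0])]
spare_section [(0.91, [169.6, 156.8, 213.2, 189.6]), (0.54, [271.1, 158.7, 391.7, 233.7])]
top {'K': array([[393.55862873,   0.        , 318.51348013],
       [  0.        , 393.55862873, 195.49436548],
       [  0.        ,   0.        ,   1.        ]]), 'rvec': array([ 2.19193261, -2.21611349,  0.07268011]), 'tvec': array([0.00527966, 0.52281272, 1.08190484])}
section [(0.67, [175.0, 1.5, 369.0, 220.4]), (0.64, [292.7, 149.5, 336.1, 191.4])]
stage_bar [(0.78, [274.9, 136.2, 357.7, 222.5])]
section_tab []
stage_pull [(0.97, [270.5, 129.4, 359.1, 224.3])]
camera [(0.96, [175.2, 1.3, 370.2, 222.5])]
spare_section [(0.92, [176.7, 230.6, 225.1, 269.8])]
```

Run:
```python
import cv2,numpy as np
a=cv2.imread("pics/top0.png");b=cv2.imread("pics/side0.png")
t=cv2.resize(a[120:240,250:380],None,fx=4,fy=4,interpolation=2)
s=cv2.resize(b[145:250,260:400],None,fx=4,fy=4,interpolation=2)
o=np.zeros((600,800,3),np.uint8)
o[:240,:400]=cv2.resize(a,(400,240));o[:240,400:]=cv2.resize(b,(400,240))
t=cv2.resize(a[125:230,265:365],(370,360*105//105),interpolation=2)
o[240:,:370]=t;o[240:240+312,380:380+416]=cv2.resize(b[145:250,260:400],(416,312),interpolation=2)
cv2.imwrite("pics/a.png",o)
```

```text
(no output)
```

View pics/a.png

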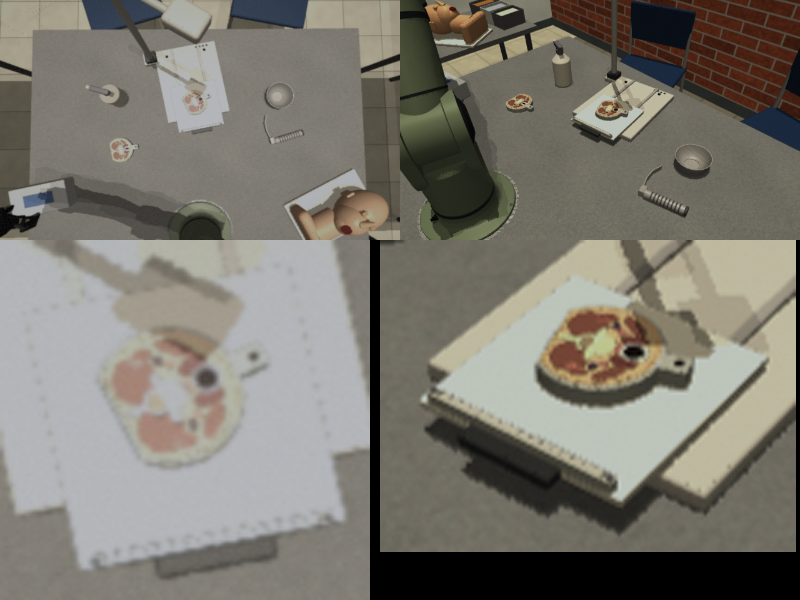

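The top view shows the plate's near edge running from about (287,221) to (358,207) px. The disc is centred near (313,170), with its tab pointing to the upper right and its flat to the lower left. Next I'll fit the poses.

```bash
cat > h.py <<'E'
import numpy as np,cv2
from scipy.optimize import minimize,least_squares
from workcell import status,grab_frame,camera_params,search_frame,silhouettes
def proj(n,P):
    c=camera_params(n);return cv2.projectPoints(np.float64(P).reshape(-1,1,3),c['rvec'],c['tvec'],c['K'],None)[0][:,0]
def back(n,uv,z):
    c=camera_params(n);R=cv2.Rodrigues(c['rvec'])[0];o=-R.T@c['tvec'].ravel()
    d=R.T@np.linalg.inv(c['K'])@np.r_[uv,1];return o+d*(z-o[2])/d[2]
def outline():
    a0=np.arcsin(10/55);a=np.arccos(41/55)
    t=np.linspace(a0,np.pi-a,30);q=np.c_[np.cos(t),np.sin(t)]*55
    h=np.r_[[[78,0],[78,10]],q,[[-41,0]]];return np.r_[h,(h*[1,-1])[::-1]]/1000
def w(p,xy,z):
    c,s=np.cos(p[2]),np.sin(p[2]);x=np.c_[xy]@np.array([[c,s],[-s,c]])+p[:2];return np.c_[x,np.full(len(x),z)]
def render(n,p):
    # filled silhouette of the section (36..56 mm), antialiased 4x
    m=np.zeros((1600,2560),np.uint8)
    for z in np.linspace(.036,.056,6):cv2.fillPoly(m,[np.int32(np.round(proj(n,w(p,outline(),z))*4+2))],255)
    return cv2.resize(m,(640,400),interpolation=cv2.INTER_AREA)/255.
def fit(masks,p0):
    f=lambda p:sum(np.abs(render(n,p)-m).sum() for n,m in masks.items())
    r=minimize(f,p0,method='Nelder-Mead',options=dict(initial_simplex=[p0]+[np.add(p0,d) for d in([.015,0,0],[0,.015,0],[0,0,.25])],maxiter=150,xatol=2e-4,fatol=.3));return r.x,r.fun
E
python3 - <<'E'
from h import *
np.set_printoptions(precision=4,suppress=True)
uv=[(287.2,221.2),(358.2,206.7),(343.4,132.3),(271.8,145.4)]
L=[(-.010,.1),(-.010,-.1),(.2,-.1),(.2,.1)]
for u in uv:print(back("top",u,.034))
def res(p):return (proj("top",w(p,np.array(L),.034))-uv).ravel()
r=least_squares(res,[.55,0,0.],x_scale=[.01,.01,.1]);print("bar",r.x,r.fun)
masks={}
for n in("top","side"):
    grab_frame(n)
    for d in silhouettes(n,"section"):
        print(n,d['p'],d['mask'].sum(),np.multiply(d['extent'],(640,400,640,400)))
        if d['mask'].sum()<3000 and n not in masks:masks[n]=d['mask']
c=back("top",(313,170),.056);print(c)
for k in(masks,{'top':masks['top']},{'side':masks['side']}):
    print(list(k),*[fit(k,[c[0],c[1],a]) for a in(-.5,-1.,)])
for t,z in(("spray",.1),("bowl",.03),("laryngoscope",.01)):
    d=search_frame("top",t)
    if d:
        e=np.multiply(d[0]['extent'],(640,400,640,400));print(t,d[0]['p'],back("top",((e[0]+e[2])/2,(e[1]+e[3])/2),z),e)
E
```

```text
[0.4528 0.0857 0.034 ]
[ 0.49   -0.1081  0.034 ]
[ 0.6953 -0.0706  0.034 ]
[0.6606 0.1264 0.034 ]
bar [ 0.4813 -0.0091  0.1846] [-0.6001 -0.1112  0.4222  0.0726  0.0172 -0.352   0.1656  0.3859]
top 0.6 1291 [293.376 147.92  337.728 192.   ]
top 0.45 18420 [173.888   1.    369.6   223.2  ]
side 0.61 1220 [312.576 164.92  368.128 200.08 ]
[0.5893 0.0143 0.056 ]
['top', 'side'] (array([ 0.5904,  0.0203, -1.1082]), np.float64(189.13725490196077)) (array([ 0.5902,  0.0205, -1.1136]), np.float64(188.06666666666666))Traceback (most recent call last):
  File "<stdin>", line 16, in <module>
  File "h.py", line 22, in fit
    r=minimize(f,p0,method='Nelder-Mead',options=dict(initial_simplex=[p0]+[np.add(p0,d) for d in([.015,0,0],[0,.015,0],[0,0,.25])],maxiter=150,xatol=2e-4,fatol=.3));return r.x,r.fun
    res = _minimize_neldermead(fun, x0, args, callback, bounds=bounds,
                               **options)
    fxe = func(xe)
    fx = function(np.copy(x), *(wrapper_args + args))
  File "h.py", line 21, in <lambda>
    f=lambda p:sum(np.abs(render(n,p)-m).sum() for n,m in masks.items())
               ~~~^^^^^^^^^^^^^^^^^^^^^^^^^^^^^^^^^^^^^^^^^^^^^^^^^^^^^^
  File "h.py", line 21, in <genexpr>
    f=lambda p:sum(np.abs(render(n,p)-m).sum() for n,m in masks.items())
                          ~~~~~~^^^^^
  File "h.py", line 18, in render
    for z in np.linspace(.036,.056,6):cv2.fillPoly(m,[np.int32(np.round(proj(n,w(p,outline(),z))*4+2))],255)
                                                                        ~~~~^^^^^^^^^^^^^^^^^^^^
  File "h.py", line 5, in proj
    c=camera_params(n);return cv2.projectPoints(np.float64(P).reshape(-1,1,3),c['rvec'],c['tvec'],c['K'],None)[0][:,0]
ValueError: time passes only in moves, steps and waits
```

```bash
python3 -m creep '[[-0.95,-0.75,0,1.3,0.5],[-1.7,-1.35,0,2.6,0.5],[-2.5,-2,0,3.9,0.5],[-3.3,-2.6,0,5.2,0.5],[-4,-3.2,0,5.8,0.5]]'
cat > go.py <<'E'
import sys,numpy as np
from workcell import status
from scipy.spatial.transform import Rotation as Ro
def go(x,y,z,yaw):
    s=status.observe();R=Ro.from_euler('xyz',s['tool_rot']).as_matrix()
    d=R.T@(np.array([x,y,z])-s['position'])/.06
    dy=(yaw-s['tool_rot'][2]+np.pi)%(2*np.pi)-np.pi
    print('clock',round(s['clock'],2),'pos',s['position'].round(4),'yaw',round(s['tool_rot'][2],3),'F',s['force'].round(1),'grip',round(s['grip_width'],4),'q1,q7',s['qpos'][[0,6]].round(2),'-> rows',d.round(2),'tw',round(-np.degrees(dy)/8,2))
if __name__=='__main__':go(*map(float,sys.argv[1:]))
E
sed -i 's/^def proj/_c={}\n_cp=camera_params\ndef camera_params(n):\n    if n not in _c:_c[n]=_cp(n)\n    return _c[n]\ndef proj/' h.py
python3 go.py .62 -.04 .15 2.03
```

```text
clock: 1.52
position: [0.3596, 0.3396, 0.2396]
tool_rot: [3.141, -0.0, 2.023]
force: [1.4, 0.6, 0.2]
grip_width: 0.0429
finger_force: 0.0
clock 1.52 pos [0.3596 0.3396 0.2396] yaw 2.023 F [1.4 0.6 0.2] grip 0.0429 q1,q7 [-1.05 -0.34] -> rows [-7.59  1.14  1.49] tw -0.05
```

```bash
python3 -m creep '[[-1,0.15,0,0,0.5],[-2,0.3,0,0,0.5],[-3,0.45,0,0,0.5],[-4,0.6,0,0,0.5],[-4.8,0.7,0.2,0,0.5]]' >/dev/null
python3 go.py .62 -.04 .15 2.03
```

```text
clock 2.15 pos [0.5249 0.0994 0.2279] yaw 2.027 F [ 0.8  1.2 -0.4] grip 0.0428 q1,q7 [-0.53  0.31] -> rows [-2.78  0.4   1.3 ] tw -0.02
```

Run:
```python
from h import *
masks={}
for n in("top","side"):
    grab_frame(n)
    for d in silhouettes(n,"section"):
        if d['mask'].sum()<3000 and n not in masks:masks[n]=d['mask'];print(n,d['p'],d['mask'].sum())
for k in masks: print(k,*fit({k:masks[k]},[.59,.02,-1.1]))
print(*fit(masks,[.59,.02,-1.1]))
p=fit(masks,[.59,.02,-1.1])[0]
for i,n in enumerate(masks):
    im=cv2.resize(grab_frame(n),None,fx=4,fy=4,interpolation=2)
    for z,c in((.056,(0,255,0)),):
        cv2.polylines(im,[np.int32(proj(n,w(p,outline(),z))*4)],True,c,1)
    b=[.4813,-.0091,.1846]
    cv2.polylines(im,[np.int32(proj(n,w(b,np.array([(-.01,.1),(-.01,-.1),(.2,-.1),(.2,.1)]),.034))*4)],True,(255,0,0),1)
    cv2.polylines(im,[np.int32(proj(n,w(b,np.array([(0,.09),(0,-.09)]),.046))*4)],True,(0,0,255),1)
    e=(1040,480) if n=="top" else (1060,560)
    im=im[e[1]:e[1]+450,e[0]:e[0]+560]
    o=im if i==0 else np.hstack([o[:,:400],im[:,150-30:520]])
cv2.imwrite("pics/b.png",o);print(o.shape)
```

```text
top 0.74 1179
side 0.57 1272
top [ 0.58995158  0.02147314 -1.10998085] 143.30980392156863
side [ 0.59004416  0.0186927  -1.13474418] 84.55686274509803
[ 0.59002855  0.02008969 -1.10292891] 237.40392156862748
(450, 800, 3)
```

View pics/b.png

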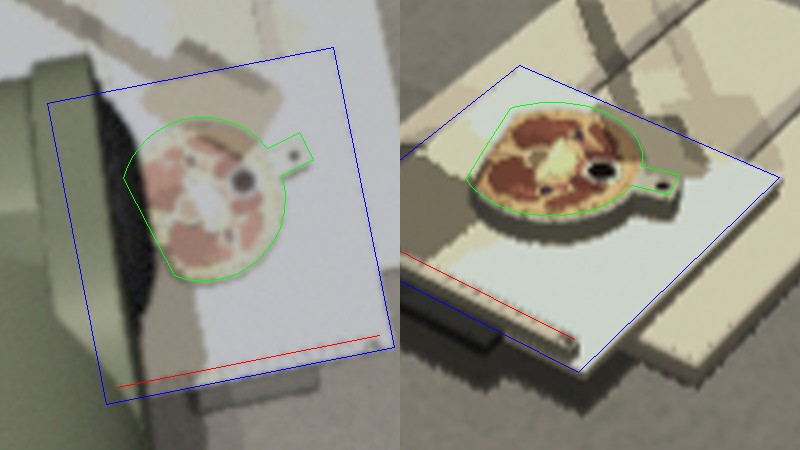

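The overlay fits the disc to about 2–3 mm in both views: tab tip at (305,150) in the top crop and (680,180) in the side crop. I'll straddle the tab with the half-open fingers.

```bash
python3 -m creep '[[-0.9,0.13,0,0,0.5],[-1.8,0.26,0,0,0.5],[-2.84,0.42,0.4,0,0.5],[-2.84,0.42,1.3,0,0.5],[-2.84,0.42,1.3,0,0.5]]' >/dev/null
python3 go.py .623 -.044 .046 2.03
```

```text
clock 3.08 pos [ 0.6192 -0.0392  0.1465] yaw 2.029 F [ 0.9 -0.4  0.8] grip 0.0427 q1,q7 [-0.22  0.62] -> rows [-0.1   0.03  1.67] tw -0.01
```

```bash
python3 -m creep '[[-0.1,0.03,0.5,0,0.5],[-0.1,0.03,1,0,0.5],[-0.1,0.03,1.4,0,0.5],[-0.1,0.03,1.65,0,0.5],[-0.1,0.03,1.65,0,0.4]]' >/dev/null
python3 go.py .623 -.044 .046 2.03
python3 - <<'E'
from h import *
t=cv2.resize(grab_frame("top")[130:230,260:360],(400,400),interpolation=2)
s=cv2.resize(grab_frame("side")[145:245,290:390],(400,400),interpolation=2)
cv2.imwrite("pics/c.png",np.hstack([t,s]))
E
```

```text
clock 3.7 pos [ 0.6256 -0.0439  0.051 ] yaw 2.029 F [ 0.7  0.2 -0.1] grip 0.0345 q1,q7 [-0.18  0.66] -> rows [ 0.02 -0.04  0.08] tw -0.01
```

View pics/c.png

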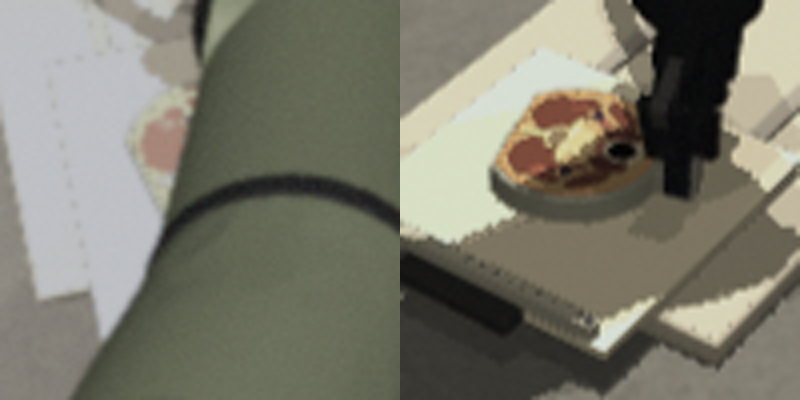

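The side view shows the fingers on either side of the tab, clear of it. I'll orbit about the disc centre.

```bash
python3 -m creep '[[0.01,0.17,0.04,-1,0.33],[0.05,0.33,0.04,-2,0.33],[0.1,0.49,0.04,-3,0.33],[0.18,0.64,0.04,-4,0.33],[0.28,0.77,0.04,-5,0.33]]' >/dev/null
python3 go.py .6557 .0143 .048 2.73
python3 - <<'E'
from h import *
for n in("side","top"):
    f=grab_frame(n)
    for d in silhouettes(n,"section"):
        if d['mask'].sum()<3000:
            print(n,d['p'],d['mask'].sum())
    cv2.imwrite(f"pics/d{n}.png",f)
s=cv2.resize(cv2.imread("pics/dside.png")[145:245,290:390],(400,400),interpolation=2)
t=cv2.resize(cv2.imread("pics/dtop.png")[130:230,260:360],(400,400),interpolation=2)
cv2.imwrite("pics/d.png",np.hstack([t,s]))
E
```

```text
clock 4.42 pos [ 0.6603 -0.0093  0.0494] yaw 2.731 F [ 0.3 -0.2 -0.3] grip 0.0284 q1,q7 [-0.12  1.14] -> rows [0.23 0.33 0.02] tw 0.0
side 0.62 1193
top 0.52 87
top 0.33 1447
```

View pics/d.png

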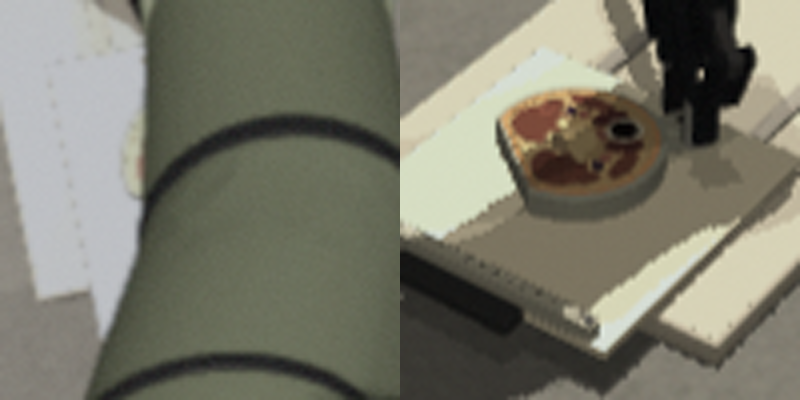

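The section has turned about 40° and the fingers still straddle the tab. I'll continue with the remaining 34°.

```bash
python3 -m creep '[[0.01,0.18,0.02,-1.07,0.33],[0.05,0.35,0.02,-2.13,0.33],[0.12,0.52,0.02,-3.2,0.33],[0.2,0.67,0.02,-4.26,0.33],[0.2,0.67,0.02,-4.26,0.33]]' >/dev/null
python3 go.py .6607 .0332 .048 3.326
python3 - <<'E'
from h import *
f=grab_frame("side");cv2.imwrite("pics/e.png",f)
for d in silhouettes("side","section"):
    m=d['mask']
    if m.sum()<3000:
        print(d['p'],m.sum());np.save("m.npy",m)
        for a in(-.3,.1,.3):print(*fit({"side":m},[.59,.02,a]))
        break
E
```

```text
clock 5.25 pos [0.6646 0.0323 0.047 ] yaw -2.965 F [-0.2 -0.2  0.5] grip 0.0285 q1,q7 [-0.08  1.53] -> rows [ 0.06  0.03 -0.02] tw -0.06
0.58 1101
[0.58915447 0.02063642 0.24722762] 194.06666666666666
[0.59016432 0.020729   0.2018399 ] 196.0470588235294
[0.58931637 0.01855906 0.28882454] 195.71764705882356
```

```bash
python3 -m creep '[[0.2,0.02,0,-0.06,0.3],[0.45,0.02,0,-0.06,0.3],[0.7,0.02,0,-0.06,0.3],[0.95,0.02,0,-0.06,0.3],[1.1,0.02,0,-0.06,0.3]]' >/dev/null
python3 go.py .5848 .0186 .048 3.326
python3 - <<'E'
from h import *
for n in("side","top"):
    f=grab_frame(n);cv2.imwrite(f"pics/f{n}.png",f)
s=cv2.resize(cv2.imread("pics/fside.png")[145:245,280:380],(500,500),interpolation=2)
t=cv2.resize(cv2.imread("pics/ftop.png")[145:245,260:320],(300,500),interpolation=2)
cv2.imwrite("pics/f.png",np.hstack([t,s]))
E
```

```text
clock 5.97 pos [0.5986 0.021  0.0469] yaw -2.956 F [ 1.2  0.  -1.1] grip 0.0259 q1,q7 [-0.07  1.53] -> rows [ 0.23  0.   -0.02] tw 0.01
```

View pics/f.png

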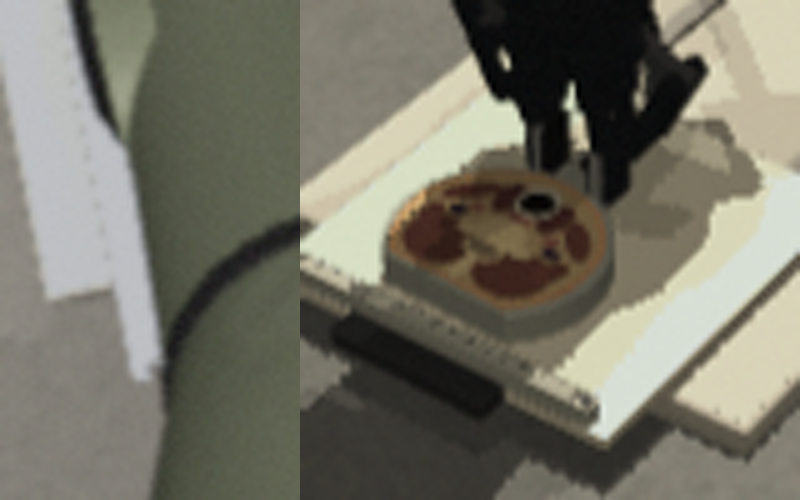

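The flat is now about 10–15 mm from the bar and nearly parallel to it. I'll continue gently.

```bash
python3 -m creep '[[0.05,0,0,0,0.3],[0.1,0,0,0,0.3],[0.15,0,0,0,0.3],[0.2,0,0,0,0.3],[0.2,0,0,0,0.3]]' >/dev/null
python3 go.py .5848 .0186 .048 3.326;python3 -m creep '[[0.03,0,0,0,0.3],[0.05,0,0,0,0.3]]'
```

```text
clock 6.7 pos [0.5875 0.0193 0.0467] yaw -2.954 F [1.1 0.4 0.3] grip 0.0253 q1,q7 [-0.07  1.53] -> rows [ 0.05 -0.   -0.02] tw 0.02
clock: 6.95
position: [0.585, 0.0189, 0.0468]
tool_rot: [3.142, 0.0, -2.954]
force: [2.3, 1.0, -0.1]
grip_width: 0.0258
finger_force: 1.5
```

```bash
python3 -m creep '[[0.02,0,0,0,0.3],[0.04,0,0,0,0.3],[0.06,0,0,0,0.3],[0.06,0,0,0,0.3]]';python3 -m creep '[[0.02,0,0,0,0.3],[0.04,0,0,0,0.3],[0.04,0,0,0,0.3]]'
```

```text
clock: 7.45
position: [0.5831, 0.0192, 0.0473]
tool_rot: [3.141, 0.004, -2.953]
force: [11.1, 5.1, -0.1]
grip_width: 0.0257
finger_force: 5.5
clock: 7.82
position: [0.5826, 0.0196, 0.048]
tool_rot: [3.141, 0.008, -2.953]
force: [18.3, 8.5, -0.3]
grip_width: 0.0257
finger_force: 9.6
```

Contact with the bar. I'll back off, widen the fingers so only the rim is pushed and the flat can seat itself, then press again.

```bash
python3 -m creep '[[-0.1,0,0,0,0.3],[-0.15,0,0,0,0.6],[-0.15,0,0,0,0.6],[-0.05,0,0,0,0.6],[0.0,0,0,0,0.6]]';python3 -m creep '[[0.03,0,0,0,0.6],[0.05,0,0,0,0.6],[0.05,0,0,0,0.6]]'
```

```text
clock: 8.45
position: [0.5783, 0.0175, 0.0466]
tool_rot: [-3.142, -0.0, -2.954]
force: [2.4, 1.3, -0.3]
grip_width: 0.0513
finger_force: 1.5
clock: 8.82
position: [0.5774, 0.0178, 0.0473]
tool_rot: [3.141, 0.003, -2.954]
force: [7.8, 3.9, -0.2]
grip_width: 0.0513
finger_force: 4.0
```

```bash
python3 -m creep '[[0.02,0,0,0,0.6],[0.05,0,0,0,0.6],[0.05,0,0,0,0.6]]';python3 -m creep '[[-0.2,0,0,0,0.6],[-0.3,0,-0.3,0,0.6],[-0.3,0,-1.2,0,0.6],[-0.3,0,-2,0,0.6],[-0.3,0,-2.5,0,0.6]]'; python3 go.py .40 -.03 .2 3.326
```

```text
clock: 9.2
position: [0.577, 0.0178, 0.0482]
tool_rot: [3.141, 0.009, -2.953]
force: [19.2, 6.1, -0.5]
grip_width: 0.0513
finger_force: 8.9
clock: 9.82
position: [0.591, 0.0198, 0.199]
tool_rot: [-3.141, 0.001, -2.954]
force: [0.7, -0.2, -1.1]
grip_width: 0.0512
finger_force: 0.0
clock 9.82 pos [0.591  0.0198 0.199 ] yaw -2.954 F [ 0.7 -0.2 -1.1] grip 0.0512 q1,q7 [-0.06  1.56] -> rows [ 3.28 -0.22 -0.02] tw 0.02
```

```bash
python3 -m creep '[[0.9,0,0,0,0],[1.8,-0.1,0,0,0],[2.6,-0.1,0,0,0],[3.1,-0.2,0,0,0],[3.1,-0.2,0,0,0]]' >/dev/null; python3 go.py .425 -.02 .032 3.326
python3 - <<'E'
from h import *
masks={}
for n in("side","top"):
    f=grab_frame(n);cv2.imwrite(f"pics/g{n}.png",f)
    for d in silhouettes(n,"section"):
        if d['mask'].sum()<3000 and n not in masks:masks[n]=d['mask'];print(n,d['p'],d['mask'].sum())
for k in masks:print(k,*fit({k:masks[k]},[.522,.008,.185]))
s=cv2.resize(cv2.imread("pics/gside.png")[155:235,275:355],(400,400),interpolation=2)
t=cv2.resize(cv2.imread("pics/gtop.png")[145:225,275:355],(400,400),interpolation=2)
cv2.imwrite("pics/g.png",np.hstack([t,s]))
E
```

```text
clock 10.45 pos [ 0.4087 -0.0275  0.197 ] yaw -2.955 F [0.7 0.2 0.5] grip 0.0001 q1,q7 [0.03 1.63] -> rows [-0.29  0.07  2.75] tw 0.01
side 0.55 1277
top 0.95 1307
side [0.51981728 0.00598504 0.19682436] 151.21176470588233
top [0.51861099 0.00933547 0.17144416] 46.74509803921569
```

View pics/g.png

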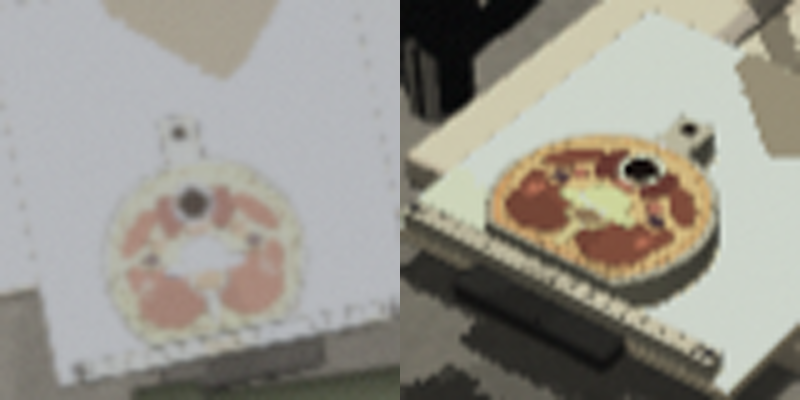

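The flat lies along the bar and the tab points away: the fit puts the centre 40 mm from the bar (41 expected), with yaw 0.17–0.20 against the bar's 0.185. Now I'll go down in front of the ledge.

```bash
python3 -m creep '[[-0.1,0.05,0.9,0,0],[-0.1,0.07,1.7,0,0],[-0.1,0.07,2.3,0,0],[-0.1,0.07,2.75,0,0],[-0.1,0.07,2.77,0,0]]'; python3 go.py .443 -.0164 .031 3.326
```

```text
clock: 11.28
position: [0.4147, -0.021, 0.0289]
tool_rot: [3.141, -0.003, -2.953]
force: [0.4, 0.1, -0.1]
grip_width: 0.0003
finger_force: 0.0
clock 11.28 pos [ 0.4147 -0.021   0.0289] yaw -2.953 F [ 0.4  0.1 -0.1] grip 0.0003 q1,q7 [-0.04  1.53] -> rows [-0.48 -0.01 -0.04] tw 0.03
```

Approach slowly to contact.

```bash
python3 -m creep '[[-0.1,0,-0.03,0,0],[-0.2,0,-0.03,0,0],[-0.28,0,-0.03,0,0],[-0.36,0,-0.03,0,0],[-0.42,0,-0.03,0,0]]';python3 -m creep '[[-0.05,0,0,0,0],[-0.1,0,0,0,0],[-0.16,0,0,0,0],[-0.22,0,0,0,0],[-0.3,0,0,0,0]]'
```

```text
clock: 11.9
position: [0.4405, -0.0166, 0.0325]
tool_rot: [-3.142, 0.0, -2.954]
force: [0.1, 0.3, -0.5]
grip_width: 0.0001
finger_force: 0.0
clock: 12.52
position: [0.4579, -0.0132, 0.0323]
tool_rot: [3.142, -0.0, -2.954]
force: [-3.5, -0.5, -0.3]
grip_width: 0.0002
finger_force: 1.7
```

```bash
R='x'; python3 -m creep '[[-0.09,0,0,0,0],[-0.18,0,0,0,0],[-0.27,0,0,0,0],[-0.36,0,0,0,0],[-0.45,0,0,0,0]]'; python3 -m creep '[[-0.09,0,0,0,0],[-0.18,0,0,0,0],[-0.27,0,0,0,0],[-0.36,0,0,0,0],[-0.45,0,0,0,0]]'; python3 -m creep '[[-0.09,0,0,0,0],[-0.18,0,0,0,0],[-0.27,0,0,0,0],[-0.36,0,0,0,0],[-0.45,0,0,0,0]]'
```

```text
clock: 13.15
position: [0.4847, -0.0081, 0.0323]
tool_rot: [3.142, -0.0, -2.954]
force: [-4.2, 0.4, -1.1]
grip_width: -0.0001
finger_force: 1.7
clock: 13.78
position: [0.5111, -0.0031, 0.0323]
tool_rot: [3.142, -0.0, -2.954]
force: [-3.9, 2.0, -1.1]
grip_width: -0.0001
finger_force: 1.7
clock: 14.4
position: [0.5378, 0.002, 0.0323]
tool_rot: [-3.142, 0.0, -2.954]
force: [-4.4, 1.7, -0.2]
grip_width: -0.0
finger_force: 1.7
```

```bash
python3 go.py .612 .0157 .0323 3.33
```

```text
clock 14.4 pos [0.5378 0.002  0.0323] yaw -2.954 F [-4.4  1.7 -0.2] grip -0.0 q1,q7 [-0.05  1.54] -> rows [-1.26 -0.01  0.  ] tw -0.0
```

```bash
python3 -m creep '[[-0.09,0,0,0,0],[-0.18,0,0,0,0],[-0.27,0,0,0,0],[-0.36,0,0,0,0],[-0.45,0,0,0,0]]'; python3 -m creep '[[-0.09,0,0,0,0],[-0.18,0,0,0,0],[-0.26,0,0,0,0],[-0.34,0,0,0,0],[-0.42,0,0,0,0]]'; python3 -m creep '[[-0.06,0,0,0,0],[-0.11,0,0,0,0],[-0.16,0,0,0,0],[-0.21,0,0,0,0],[-0.26,0,0,0,0]]'
```

```text
clock: 15.02
position: [0.5643, 0.0069, 0.0323]
tool_rot: [-3.142, 0.0, -2.954]
force: [-3.9, 1.2, -0.5]
grip_width: 0.0
finger_force: 1.7
clock: 15.65
position: [0.589, 0.0116, 0.0323]
tool_rot: [-3.142, -0.0, -2.954]
force: [-4.4, 1.5, 0.8]
grip_width: 0.0004
finger_force: 1.7
clock: 16.27
position: [0.6041, 0.0145, 0.0323]
tool_rot: [-3.142, -0.0, -2.954]
force: [-3.5, 1.8, -0.3]
grip_width: -0.0002
finger_force: 1.6
```

```bash
python3 -m creep '[[-0.04,0,0,0,0],[-0.08,0,0,0,0],[-0.12,0,0,0,0],[-0.15,0,0,0,0],[-0.18,0,0,0,0]]'; python3 -m creep '[[-0.02,0,0,0,0],[-0.04,0,0,0,0],[-0.06,0,0,0,0]]'
```

```text
clock: 16.9
position: [0.6101, 0.0155, 0.0318]
tool_rot: [-3.142, -0.01, -2.954]
force: [-39.4, -3.4, 31.1]
grip_width: -0.0002
finger_force: 20.0
clock: 17.27
position: [0.6102, 0.0154, 0.0316]
tool_rot: [-3.142, -0.017, -2.955]
force: [-59.8, -4.8, 48.0]
grip_width: -0.0001
finger_force: 30.1
```

At the stop. I'll back off, then rise and clear the view.

```bash
python3 -m creep '[[0.15,0,0,0,0],[0.4,0,0,0,0],[0.9,0,-0.2,0,0],[1.6,0,-0.8,0,0],[2.4,0,-1.6,0,0]]' ; python3 -m creep '[[0.5,0,-0.5,0,0],[0.9,0,-0.9,0,0],[0.9,0,-0.9,0,0]]'
python3 - <<'E'
from h import *
masks={}
for n in("side","top"):
    f=grab_frame(n);cv2.imwrite(f"pics/i{n}.png",f)
    for d in silhouettes(n,"section"):
        if d['mask'].sum()<3000 and n not in masks:masks[n]=d['mask'];print(n,d['p'],d['mask'].sum())
p=[.686,.039,.185]
for k in masks:print(k,*fit({k:masks[k]},p))
b=[.4813+.1671,-.0091+.0312,.1846];L=np.array([(0,.09),(0,-.09),(-.01,-.09),(-.01,.09)])
for n in("top","side"):print(proj(n,w(b,L,.046)).round(0).tolist())
s=cv2.resize(cv2.imread("pics/iside.png")[110:210,300:400],(400,400),interpolation=2)
t=cv2.resize(cv2.imread("pics/itop.png")[70:170,255:355],(400,400),interpolation=2)
cv2.imwrite("pics/i.png",np.hstack([t,s]))
E
```

```text
clock: 17.9
position: [0.4795, -0.0094, 0.1251]
tool_rot: [-3.141, 0.0, -2.954]
force: [0.3, -0.1, 1.2]
grip_width: 0.0002
finger_force: 0.0
clock: 18.27
position: [0.4278, -0.0196, 0.1803]
tool_rot: [-3.141, 0.004, -2.955]
force: [-0.2, 0.7, -0.4]
grip_width: -0.0002
finger_force: 0.0
side 0.58 995
top 0.81 1314
side [0.68797844 0.03849196 0.20826071] 151.1058823529412
top [0.68519781 0.04069311 0.20741825] 59.537254901960786
[[277.0, 155.0], [342.0, 142.0], [343.0, 146.0], [278.0, 159.0]]
[[321.0, 159.0], [380.0, 185.0], [378.0, 188.0], [319.0, 161.0]]
```

View pics/i.png

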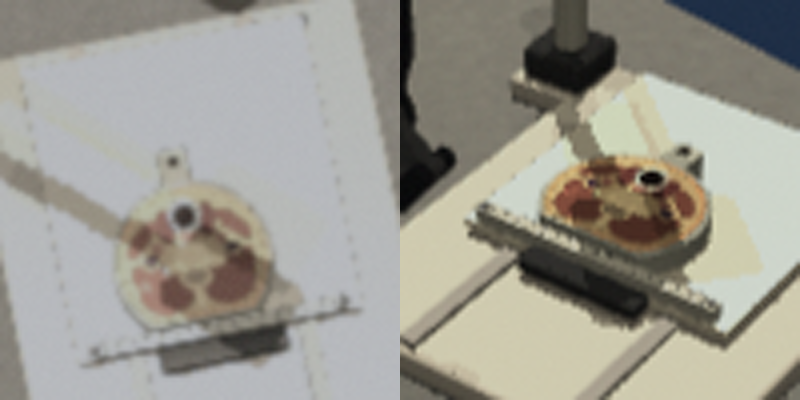

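The stage is in, with the section still at the bar. To check flushness, I'll compare the section's pose relative to the stage before and after the slide.

Run:
```python
from h import *
S=.0005
def rect(f,sh,z,r):
    b=[.4813+sh*.983,-.0091+sh*.1835,.1846]
    ys,xs=np.mgrid[r[0]:r[1]:S,r[2]:r[3]:S]   # x' rows, y' cols
    uv=proj("top",w(b,np.c_[ys.ravel(),xs.ravel()],z)).reshape(*ys.shape,2).astype(np.float32)
    return cv2.remap(f,uv[...,0],uv[...,1],cv2.INTER_CUBIC)
g,i=cv2.imread("pics/gtop.png"),cv2.imread("pics/itop.png")
gr=lambda a:cv2.cvtColor(a,cv2.COLOR_BGR2HSV)[...,1].astype(np.float32)
for nm,z,r in(("disc",.056,(-.005,.13,-.05,.085)),("disc_right",.056,(0.0,.095,-.06,.0))):
    A,B=rect(g,0,z,r),rect(i,.17,z,r)
    M=np.eye(2,3,dtype=np.float32)
    try:
        cc,M=cv2.findTransformECC(cv2.GaussianBlur(gr(A),(0,0),2),cv2.GaussianBlur(gr(B),(0,0),2),M,cv2.MOTION_EUCLIDEAN,(3,300,1e-6))
        h,wd=A.shape[:2];c=np.array([ (0-r[0])/S*0+ (0.041-r[0])/S, 0])
        m=M@[(0.01-r[2])/S,(0.041-r[0])/S,1]-[(0.01-r[2])/S,(0.041-r[0])/S]
        print(nm,cc,"rot",np.arctan2(M[1,0],M[0,0]),"shift mm (y',x')",m*S*1e3)
    except cv2.error as e:print(e)
r=(-.02,.06,-.09,.11)
A,B=rect(g,0,.05,r)[::-1],rect(i,.17,.05,r)[::-1]
o=np.vstack([A[:,::-1],B[:,::-1]]);o=cv2.resize(o,None,fx=1.8,fy=1.8);print(o.shape);cv2.imwrite("pics/j.png",o)
```

```text
disc 0.8322729860147483 rot -0.010487035 shift mm (y',x') [ 0.31310545 -0.62269726]
disc_right 0.8649398477736882 rot -0.11137976 shift mm (y',x') [-1.51062018 -2.92454308]
(576, 720, 3)
```

View pics/j.png

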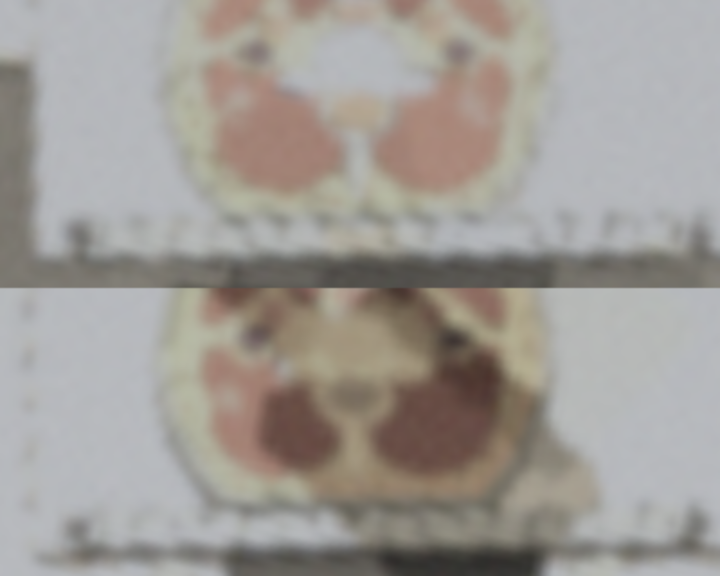

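The rectified views (before above, after below) show the flat straight against the bar in both. The shift is under 1 mm and the travel is the full 170 mm.

```bash
python3 -c "
from workcell import bot
print(bot.job_done())"
```

```text
the job is handed in; nothing more can be done
None
```

The job is handed in: the section was pushed round without lifting until its flat lay flush against the bar with the tab pointing away, and the stage was then slid in to its stop, with the section still flush to within about 1 mm in the camera views.

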